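Cover the pan of sliced steak with its flat lid

TASK

Cover the steel pan of sliced meat with the thin blue lid that lies flat on the white cutting board. The lid is too thin to pick up there: slide it along the board until its tab sticks well out over the edge the tab points to, take it by the tab, and lay it gently and squarely on the pan so that the pan is covered; do not drop it. Leave the empty pan alone and do not shove the full pan about.

Things in the scene. Friction and masses are not known exactly. Their poses are not given: they have to be found in the camera images.
- lid: Thin blue plastic lid, 70-120 g: flat square plate 140 x 140 x 3 mm with a flat tab 36 mm wide (along x), 3 mm thick, running out 60 mm from the middle of its -y side. Origin: centre of the square's underside, z up; tab's end at y -130 mm. Starts flat on the board, tab pointing roughly at the board's -y edge. Slides easily: fingertips pressing on the square with 5-10 N drag it.
- board: White cutting board, fixed, 340 (x) x 420 (y) x 50 mm thick. Origin: centre of its underside on the worktop; top face 50 mm above it. The edge to use is its -y edge, 210 mm from the origin; the worktop beyond it is free. A pepper mill 175 mm tall stands on the board's +x +y corner.
- full_pan: Loose square steel pan of brown meat slices, the one to cover; 0.4-0.9 kg, 65 mm high, 130 x 130 mm over its flat rim, opening 106 x 106 mm, contents below the rim. Origin: centre of its underside on the worktop; z up, sides along x and y. It stands on the -y side of the board.
- empty_pan: The same steel pan, empty, loose: a bystander. Origin as for the full pan. The two pans stand one nearer, one farther from the robot, in either order.
There are look-alikes about, which are no part of the job. Of the things that look like the lid, the largest one is meant.

How it is judged (in metres and radians):
On the way, in this order (a step that is already met when the one before it is completed fails the run):
1. the lid lies flat on the board with its tab at least about 30 mm out over the board's -y edge (y of lid in the frame of board below -0.117 m and z of lid in the frame of board between 0.045 and 0.056 m and angle between lid's own z axis and vertical below 0.1 rad and angle between the y axis of lid and the y axis of board, either way round below 0.5 rad), for 0.2 s.
2. the lid is lifted clear of the board, held by its tab (height (world z) of lid above 0.075 m and contact force between the fingers and lid above 1 N and y of the grasp point in the frame of lid below -0.06 m), for 0.2 s.
At the end, for the whole second after the job is handed in: The lid lies flat on the full pan's rim, at rest and released, its plate's centre within 16 mm of the pan's centre seen from above and its sides within 11 degrees of the pan's sides; the pan stands level on the worktop (horizontal distance between lid and full_pan below 0.016 m and z of lid in the frame of full_pan between 0.06 and 0.07 m and angle between lid's own z axis and vertical below 0.06 rad and (angle between the y axis of lid and the y axis of full_pan, either way round below 0.2 rad or angle between the y axis of lid and the x axis of full_pan, either way round below 0.2 rad) and angle between full_pan's own z axis and vertical below 0.05 rad and linear speed of lid below 0.02 m/s); the robot touches nothing.
It fails at once if the empty pan is moved more than 20 mm (distance of empty_pan from where it was at the start of the episode above 0.02 m).
It fails at once if the full pan is shoved more than 30 mm (distance of full_pan from where it was at the start of the episode above 0.03 m).
It fails at once if the lid is dropped on the pan (falls onto it faster than 0.6 m/s) (horizontal distance between lid and full_pan below 0.05 m and height (world z) of lid below 0.12 m and linear speed of lid above 0.6 m/s).
It also fails if it takes over 45 s, if anything falls off the work surface, if the arm or the gripper's body presses on something with over 40 N, if the wrist force passes 120 N, or if a joint passes its speed limit or range.

ROBOT

A 6-joint arm with a two-finger parallel gripper is mounted at the origin on the work surface. World frame = base frame: x ahead of the robot, y to its left, z up, the work surface at z = 0. Lengths are in m, angles in degrees, forces in N, time in s.
With the tool pointing down it reaches from about 0.25 to 0.725 m from the base axis. Payload 9.7 kg.
Tool frame: the origin (TCP) lies between the finger pads; the fingertips stand 11 mm ahead of it and the grasp point (between the pads) lies 8 mm behind it; z points along the fingers, y is the direction in which the jaws open and shut (so a half turn about z gives the same grasp; the last joint's range is limited). The gripper opens to 85 mm and grips with 20 to 120 N. Pads are 22 mm wide; open, the fingers measure 114 mm over their backs; the gripper's body (76 mm by 85 mm) begins 54 mm behind the grasp point. The pads swing forward as they close: fully open they stand 13 mm farther back than shut.
Start: joints at [74.083, 4.979, 10.078, 95.1, 0, 90], TCP at [0.151, 0.529, 0.242] pointing down, gripper open.
Joint ranges: [-179.16, 179.16], [-48.56, 103.87], [-65.8, 70.77], [-126.05, 130.52], [-82.76, 87.17], [-180, 180]. Speed limits (degrees/s): [127.2, 127.2, 147.25, 180, 180, 180].

INTERFACE

Orientations are given as [roll, pitch, yaw] about the fixed x, y, z axes, in that order (R = Rz(yaw) Ry(pitch) Rx(roll)).
In Python, from workcell import bot gives the robot as it stands.
- The arm moves only by the tool play_rows, never from a script. Its argument "targets" is a list of rows, each an object of numbers: "fingers": the gripper command: -1 is shut, 1 is fully open, values between are in proportion; "x", "y", "z": the shift along the tool's x, y, z in m; "wx", "wy", "wz": the turn, a rotation vector about the tool's x, y, z in degrees. In form: [{"fingers": .., "x": .., "y": .., "z": .., "wx": .., "wy": .., "wz": ..}, ...]. A call has 1 to 20 rows; each row is the pose to reach, as a shift and turn from the pose commanded when the call began, along the tool's axes at that moment; what a row does not reach only later rows make up. A row lasts 1/12 s, in which the tool goes at most 41.7 mm and 7.16 degrees, less where a joint would pass 70% of its speed; a pose out of reach is approached as far as the arm can. A call with a gripper value outside its range is refused whole. The fingers move at their own pace and stop on an object; "grip_force" is the grip in N (left out, the last holds). Time passes only in rows, so rows that repeat a pose let the fingers close. It gives the time, the measured TCP pose, the force and the opening at its end, in the units of the state.
- bot.get_obs(): the state, without advancing time (a new reading comes with each control period).
- bot.camera(name): name is "scene" or "top" or "wrist"; returns (picture, depth): 420x560x3 uint8, blue, green, red; 420x560 float32, m along the optical axis (not along the pixel's ray), 0 where there is no reading.
- bot.get_calibration(name): a dict with "fx", "fy", "cx", "cy" (pixels), "camera_from_world" (4x4, takes a point from world to camera coordinates). Camera axes: x right, y down, z forward; pixel columns grow to the right and rows downward; lengths in m; the calibration is good to about 2 mm. A picture is of the moment at which its call begins: read the wrist's pose just before it. get_calibration takes no time and is no camera call; for the wrist camera it gives the pose at the moment of the call.
- bot.job_done(): hands the job in, once; it reports no verdict.
Trained networks look in the newest picture that a camera, given by its name, has taken for a name from the list of things; names that differ only in an ending like _2 or _b are one class to them, and where a whole thing is asked for, a point or a joint stands for the part that bears it (a point fixed in the world has none). Each returns a list of dicts, best first, with "confidence" (0 to 1); they miss things now and then, are a little off and sometimes report something else, mostly with a low value. They report only what shows in the picture. A call takes as long as a camera call. They do not tell look-alikes from the thing itself.
- bot.look_for(query, camera): "extent" ([left, top, right, bottom] in pixels, round what is visible of it).
- bot.outline_of(query, camera): "region" (420x560 bool, what is visible of it) and "extent" ([left, top, right, bottom] in pixels, round what is visible of it).
- bot.place_of(query, camera): "point" ([row, column] in pixels: a listed point, or the origin of a listed thing).
The state is a dict: "time": time; "q": joint angles; "qd": joint speeds; "joint_efforts": joint torques, N m; "ee_pos": TCP position; "tcp_rot": TCP orientation; "wrist_force": force on the tool from outside, world axes, zero at the start; "torque": the same for the moment, N m; "opening": finger opening in m.
Only numpy, scipy, OpenCV 4.12 (cv2) and the standard library are available. Lean on these libraries where they do the work, as an engineer would, in place of code of your own. Each camera call takes 0.05 s, during which the arm holds its last target.

## Working session

There is one attempt and no reset: what is moved stays moved. The work goes in short steps, Python scripts to look and compute and a tool call to move; the robot and the scene stay as the last step left them, time stands still between calls to the robot, and variables do not carry over. Pictures are saved under pics/ and viewed, and the job is handed in when it is done.

Besides the shell and the picture viewer there is one more tool, called after "Emit:" as a command line: name --argument value ..., lists and objects as JSON in quotes. play_rows: Moves the arm, as the interface text tells. Its arguments: {"type":"object","properties":{"targets":{"type":"array","items":{"type":"object","properties":{"fingers":{"type":"number"},"x":{"type":"number"},"y":{"type":"number"},"z":{"type":"number"},"wx":{"type":"number"},"wy":{"type":"number"},"wz":{"type":"number"}}}},"grip_force":{"type":"number"}},"required":["targets"]}

```bash
mkdir -p pics; ls; cat > h.py <<'E'
from workcell import bot
import numpy as np, cv2
def unproj(name,u,v,z,c=None):
    c=c or bot.get_calibration(name)
    p=np.array([(u-c["cx"])/c["fx"]*z,(v-c["cy"])/c["fy"]*z,z,1.])
    return (np.linalg.inv(np.array(c["camera_from_world"]))@p)[:3]
def onplane(name,u,v,h,c=None):
    c=c or bot.get_calibration(name)
    M=np.linalg.inv(np.array(c["camera_from_world"]))
    d=M[:3,:3]@np.array([(u-c["cx"])/c["fx"],(v-c["cy"])/c["fy"],1.]);o=M[:3,3]
    return o+d*(h-o[2])/d[2]
def cloud(name,D,c=None):
    c=c or bot.get_calibration(name)
    v,u=np.mgrid[:D.shape[0],:D.shape[1]]
    P=np.stack([(u-c["cx"])/c["fx"]*D,(v-c["cy"])/c["fy"]*D,D,np.ones_like(D)],-1)
    return (P@np.linalg.inv(np.array(c["camera_from_world"])).T)[...,:3]
E
python3 - <<'E'
from h import *
for n in ["top","scene"]:
    I,D=bot.camera(n); cv2.imwrite(f"pics/{n}0.png",I); np.savez(f"/tmp/{n}0.npz",I=I,D=D,)
    if n=="top": print(bot.place_of("lid","top"),bot.place_of("full_pan","top"),bot.place_of("board","top"))
o=bot.get_obs();print(o)
E
```

```text
pics
[{'point': [294.8, 222.6], 'confidence': 0.93}, {'point': [196.0, 133.5], 'confidence': 0.92}, {'point': [178.9, 250.2], 'confidence': 0.9}] [{'point': [176.6, 252.0], 'confidence': 0.66}] []
{'time': 0.25, 'q': array([ 7.40834895e+01,  4.99561267e+00,  1.00588740e+01,  9.51004397e+01,
       -5.70953268e-04,  9.00006545e+01]), 'qd': array([ 0.07759993, -0.19075576,  0.13012785,  0.04049439, -0.078369  ,
        0.00338031]), 'joint_efforts': array([-4.47061357e-04, -5.19766617e+01,  4.64400637e+01,  8.75157304e-03,
        4.80237179e-05,  2.34682503e-06]), 'ee_pos': array([0.15080525, 0.52881755, 0.24195042]), 'tcp_rot': array([-1.79962822e+02,  5.71377860e-04,  1.64082835e+02]), 'wrist_force': array([-0.18685449,  0.07032085, -0.44778146]), 'torque': array([-0.03675785,  0.0428469 ,  0.00421547]), 'opening': 0.08514067789079818}
```

View pics/top0.png

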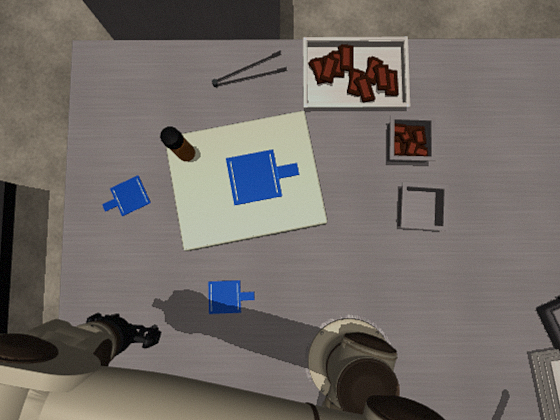

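View pics/scene0.png

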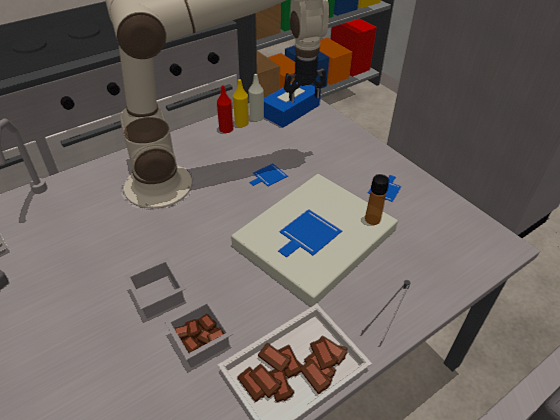

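The top view shows three blue lids, at px (254,178) on the board, (129,196) and (225,297) on the worktop. The one on the board is the largest and lies on the white board, so it is the one meant. The full pan is at (410,140), the empty pan at (421,207), and a meat tray (a bystander) at (357,73). Next I measure and check an enlarged crop.

```bash
python3 - <<'E'
from h import *
z=np.load("/tmp/top0.npz");I,D=z["I"],z["D"];c=bot.get_calibration("top")
print(c["fx"],np.round(np.linalg.inv(c["camera_from_world"]),3))
P=cloud("top",D,c)
cv2.imwrite("pics/crop0.png",cv2.resize(I[100:260,150:460],None,fx=2.5,fy=2.5,interpolation=cv2.INTER_CUBIC))
h=cv2.cvtColor(I,cv2.COLOR_BGR2HSV)
b=((h[...,0]>95)&(h[...,0]<125)&(h[...,1]>120)&(h[...,2]>50)).astype(np.uint8)
n,L,S,C=cv2.connectedComponentsWithStats(b)
for i in range(1,n):
    if S[i,4]<150: continue
    m=(L==i); print(S[i],"z",np.median(P[m][:,2]))
    ys,xs=np.nonzero(m); zz=np.median(P[m][:,2])
    X=np.array([onplane("top",u,v,0.053 if S[i,4]>1500 else .003,c)[:2] for u,v in zip(xs,ys)])
    print(" minAreaRect",cv2.minAreaRect((X*1000).astype(np.float32)))
    if S[i,4]>1500:
        # opening to remove tab
        sq=cv2.morphologyEx(m.astype(np.uint8),cv2.MORPH_OPEN,np.ones((21,21)))
        ys,xs=np.nonzero(sq); X=np.array([onplane("top",u,v,.053,c)[:2] for u,v in zip(xs,ys)]);print(" sq",cv2.minAreaRect((X*1000).astype(np.float32)),X.mean(0))
        t=m&~(cv2.dilate(sq,np.ones((5,5)))>0);ys,xs=np.nonzero(t);X=np.array([onplane("top",u,v,.053,c)[:2] for u,v in zip(xs,ys)]);print(" tab",X.mean(0),X.min(0),X.max(0))
# board by colour + height
m=(P[...,2]>.042)&(P[...,2]<.058)&(P[...,1]>0)
n,L,S,C=cv2.connectedComponentsWithStats(m.astype(np.uint8));i=1+np.argmax(S[1:,4]);m=L==i
print("board",S[i],np.median(P[m][:,2]));r=cv2.minAreaRect((P[m][:,:2]*1000).astype(np.float32));print(r,cv2.boxPoints(r))
# pans rims
m=(P[...,2]>.055)&(P[...,2]<.075)
n,L,S,C=cv2.connectedComponentsWithStats(m.astype(np.uint8))
for i in range(1,n):
    if S[i,4]>60:
        r=cv2.minAreaRect((P[L==i][:,:2]*1000).astype(np.float32));print("rim",S[i],np.median(P[L==i][:,2]),r)
E
```

```text
380.0928223086226 [[-0.003 -0.996  0.092  0.317]
 [-1.     0.003  0.004  0.196]
 [-0.005 -0.092 -0.996  1.134]
 [ 0.     0.     0.     1.   ]]
[ 226  150   73   55 2391] z 0.05498062041456242
 minAreaRect ((531.7238159179688, 245.374267578125), (139.0572967529297, 198.47531127929688), 10.693978309631348)
 sq ((526.1968994140625, 274.35076904296875), (134.8153533935547, 112.48811340332031), 0.45741575956344604) [0.52577451 0.27455987]
 tab [0.53437902 0.23137352] [0.44757554 0.14593578] [0.6050607  0.35423776]
[ 103  176   48   40 1007] z 0.004408249277087384
 minAreaRect ((472.9273681640625, 668.1817626953125), (93.58695983886719, 133.69793701171875), 25.187665939331055)
[ 208  280   47   34 1071] z 0.004284669292057286
 minAreaRect ((181.7019500732422, 342.5450744628906), (93.73556518554688, 133.59115600585938), 2.550468921661377)
board [  166   110   162   141 15946] 0.0524511505923847
((522.1395263671875, 299.8625793457031), (341.40380859375, 420.2735595703125), 10.991598129272461) [[314.5034   473.59756 ]
 [394.63486   61.033833]
 [729.77563  126.127594]
 [649.64417  538.69135 ]]
rim [390 115  46  46 836] 0.06646371820170005 ((637.1029052734375, -183.03085327148438), (133.07569885253906, 131.61512756347656), 88.0997543334961)
rim [ 226  149   74   56 1303] 0.05636895859668467 ((530.4502563476562, 245.38314819335938), (144.32073974609375, 203.585205078125), 9.366520881652832)
rim [401 182  48  49 822] 0.06658351513853378 ((440.02313232421875, -210.36285400390625), (132.09864807128906, 130.5703125), 85.79680633544922)
rim [552 308   8  18  81] 0.0639476755490529 ((131.8190155029297, -561.0701293945312), (17.251420974731445, 45.846763610839844), 88.4349594116211)
```

View pics/crop0.png

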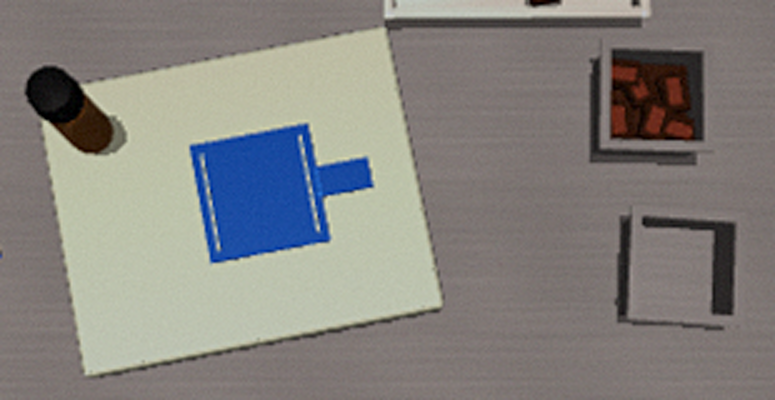

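```bash
cat >> h.py <<'E'
from scipy.spatial.transform import Rotation as Ro
def shift(x,y,z,yaw):
    o=bot.get_obs();R=Ro.from_euler("xyz",o["tcp_rot"],degrees=True)
    d=R.inv().apply(np.array([x,y,z])-o["ee_pos"])
    w=(R.inv()*Ro.from_euler("xyz",[180,0,yaw],degrees=True)).as_rotvec(degrees=True)
    print("at",o["ee_pos"].round(4),o["tcp_rot"].round(2),"f",o["wrist_force"].round(2),"t",round(o["time"],2)," d",d.round(4),"w",w.round(2))
E
python3 - <<'E'
from h import *
shift(.530,.255,.20,101)
E
```

```text
at [0.1508 0.5288 0.242 ] [-179.96    0.    164.08] f [-0.19  0.07 -0.45] t 0.25  d [-0.4397 -0.1593  0.0421] w [-3.000e-02  2.000e-02  6.308e+01]
```

Emit:
play_rows --targets '[{"fingers":-1,"x":-0.03,"y":-0.011,"z":0.003,"wz":5},{"fingers":-1,"x":-0.065,"y":-0.024,"z":0.006,"wz":10},{"fingers":-1,"x":-0.1,"y":-0.036,"z":0.01,"wz":15},{"fingers":-1,"x":-0.135,"y":-0.049,"z":0.013,"wz":20},{"fingers":-1,"x":-0.17,"y":-0.062,"z":0.016,"wz":25},{"fingers":-1,"x":-0.205,"y":-0.074,"z":0.02,"wz":30},{"fingers":-1,"x":-0.24,"y":-0.087,"z":0.023,"wz":35},{"fingers":-1,"x":-0.275,"y":-0.1,"z":0.026,"wz":40},{"fingers":-1,"x":-0.31,"y":-0.112,"z":0.03,"wz":45},{"fingers":-1,"x":-0.345,"y":-0.125,"z":0.033,"wz":50},{"fingers":-1,"x":-0.38,"y":-0.138,"z":0.036,"wz":55},{"fingers":-1,"x":-0.415,"y":-0.15,"z":0.04,"wz":60},{"fingers":-1,"x":-0.44,"y":-0.159,"z":0.042,"wz":63},{"fingers":-1,"x":-0.44,"y":-0.159,"z":0.042,"wz":63},{"fingers":-1,"x":-0.44,"y":-0.159,"z":0.042,"wz":63}]'

```text
$.targets[0]: bad value
```

```bash
python3 - <<'E'
from h import *
I,D=bot.camera("wrist");cv2.imwrite("pics/w1.png",I);c=bot.get_calibration("wrist")
np.savez("/tmp/w1.npz",I=I,D=D)
M=np.linalg.inv(c["camera_from_world"]);print(M.round(3),c["fx"])
P=cloud("wrist",D,c)
h=cv2.cvtColor(I,cv2.COLOR_BGR2HSV)
b=((h[...,0]>95)&(h[...,0]<125)&(h[...,1]>120)&(h[...,2]>50)).astype(np.uint8)
n,L,S,C=cv2.connectedComponentsWithStats(b);i=1+np.argmax(S[1:,4]);print(S[i],np.median(P[L==i][:,2]))
ys,xs=np.nonzero(L==i)
X=np.array([onplane("wrist",u,v,.053,c)[:2] for u,v in zip(xs,ys)])
print(cv2.minAreaRect((X*1000).astype(np.float32)))
shift(.530,.255,.075,101)
E
```

```text
[[ 0.274  0.912  0.306  0.074]
 [ 0.962 -0.259 -0.087  0.551]
 [-0.     0.319 -0.948  0.375]
 [ 0.     0.     0.     1.   ]] 353.0896055267784
[  72  188  126   96 6572] 0.003925222219997582
((168.9637908935547, 369.7007751464844), (81.26414489746094, 116.20433807373047), 2.0385630130767822)
at [0.1508 0.5289 0.2421] [-179.98   -0.    164.08] f [-0.28  0.64 -0.55] t 0.3  d [-0.4398 -0.1593  0.1671] w [-2.000e-02  1.000e-02  6.308e+01]
```

View pics/w1.png

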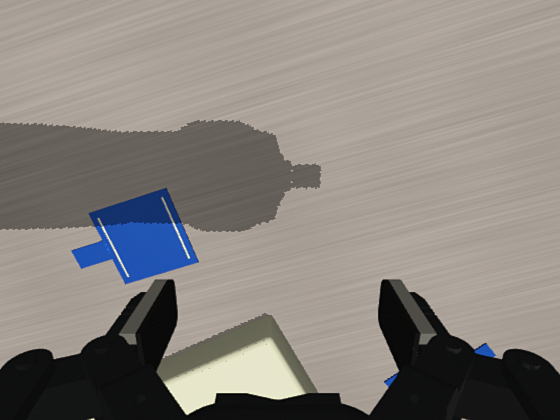

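The move was refused, probably because rows need all seven keys. The wrist view still shows the start position, with a small look-alike lid at (140,235).

Emit:
play_rows --targets '[{"fingers":-1,"x":-0.03,"y":-0.011,"z":0.003,"wx":0,"wy":0,"wz":5},{"fingers":-1,"x":-0.065,"y":-0.024,"z":0.006,"wx":0,"wy":0,"wz":10},{"fingers":-1,"x":-0.1,"y":-0.036,"z":0.01,"wx":0,"wy":0,"wz":15},{"fingers":-1,"x":-0.135,"y":-0.049,"z":0.013,"wx":0,"wy":0,"wz":20},{"fingers":-1,"x":-0.17,"y":-0.062,"z":0.016,"wx":0,"wy":0,"wz":25},{"fingers":-1,"x":-0.205,"y":-0.074,"z":0.02,"wx":0,"wy":0,"wz":30},{"fingers":-1,"x":-0.24,"y":-0.087,"z":0.023,"wx":0,"wy":0,"wz":35},{"fingers":-1,"x":-0.275,"y":-0.1,"z":0.026,"wx":0,"wy":0,"wz":40},{"fingers":-1,"x":-0.31,"y":-0.112,"z":0.03,"wx":0,"wy":0,"wz":45},{"fingers":-1,"x":-0.345,"y":-0.125,"z":0.033,"wx":0,"wy":0,"wz":50},{"fingers":-1,"x":-0.38,"y":-0.138,"z":0.036,"wx":0,"wy":0,"wz":55},{"fingers":-1,"x":-0.415,"y":-0.15,"z":0.04,"wx":0,"wy":0,"wz":60},{"fingers":-1,"x":-0.44,"y":-0.159,"z":0.042,"wx":0,"wy":0,"wz":63},{"fingers":-1,"x":-0.44,"y":-0.159,"z":0.042,"wx":0,"wy":0,"wz":63}]'

```text
time: 1.47
ee_pos: [0.5334, 0.2522, 0.1988]
tcp_rot: [-180.0, 0.1, 100.7]
wrist_force: [0.6, 0.2, 0.4]
opening: 0.0001
```

```bash
python3 - <<'E'
from h import *
I,D=bot.camera("wrist");cv2.imwrite("pics/w2.png",I);c=bot.get_calibration("wrist")
P=cloud("wrist",D,c)
h=cv2.cvtColor(I,cv2.COLOR_BGR2HSV)
b=((h[...,0]>95)&(h[...,0]<125)&(h[...,1]>120)&(h[...,2]>50)).astype(np.uint8)
n,L,S,C=cv2.connectedComponentsWithStats(b);i=1+np.argmax(S[1:,4]);print(S[i],np.median(P[L==i][:,2]))
ys,xs=np.nonzero(L==i)
X=np.array([onplane("wrist",u,v,.053,c)[:2] for u,v in zip(xs,ys)])
print(cv2.minAreaRect((X*1000).astype(np.float32)))
shift(.530,.255,.075,101)
E
```

```text
[  180    78   190   198 29784] 0.055143076262938906
((529.3731079101562, 262.6693420410156), (140.46592712402344, 163.94447326660156), 10.957913398742676)
at [0.5318 0.2535 0.1992] [-1.7992e+02  3.0000e-02  1.0086e+02] f [0.08 0.28 0.26] t 1.52  d [ 0.0019 -0.0013  0.1242] w [-0.08  0.03 -0.14]
```

View pics/w2.png

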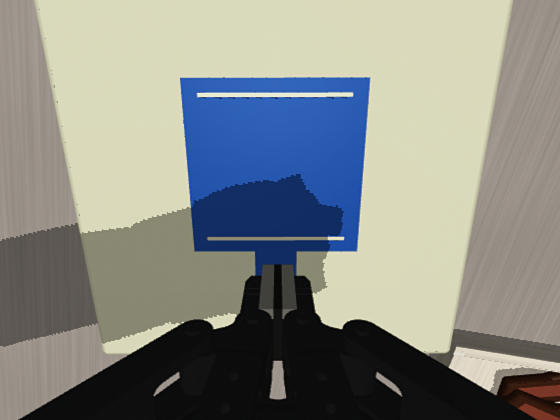

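The lid on the board is confirmed: the plate spans px (180..370, 78..250), it is 140 mm wide, its top is at z≈0.055 and its yaw is 11°. Descend now.

Emit:
play_rows --targets '[{"fingers":-1,"x":0,"y":0,"z":0.03,"wx":0,"wy":0,"wz":0},{"fingers":-1,"x":0,"y":0,"z":0.065,"wx":0,"wy":0,"wz":0},{"fingers":-1,"x":0,"y":0,"z":0.1,"wx":0,"wy":0,"wz":0},{"fingers":-1,"x":0,"y":0,"z":0.12,"wx":0,"wy":0,"wz":0},{"fingers":-1,"x":0,"y":0,"z":0.13,"wx":0,"wy":0,"wz":0},{"fingers":-1,"x":0,"y":0,"z":0.13,"wx":0,"wy":0,"wz":0},{"fingers":-1,"x":0,"y":0,"z":0.13,"wx":0,"wy":0,"wz":0}]'

```text
time: 2.1
ee_pos: [0.5303, 0.2559, 0.0713]
tcp_rot: [180.0, -0.0, 101.1]
wrist_force: [0.2, 0.5, -0.1]
opening: -0.0001
```

Emit:
play_rows --targets '[{"fingers":-1,"x":0,"y":0,"z":0.002,"wx":0,"wy":0,"wz":0},{"fingers":-1,"x":0,"y":0,"z":0.004,"wx":0,"wy":0,"wz":0},{"fingers":-1,"x":0,"y":0,"z":0.006,"wx":0,"wy":0,"wz":0},{"fingers":-1,"x":0,"y":0,"z":0.007,"wx":0,"wy":0,"wz":0},{"fingers":-1,"x":0,"y":0,"z":0.007,"wx":0,"wy":0,"wz":0}]'

```text
time: 2.52
ee_pos: [0.5308, 0.2555, 0.0641]
tcp_rot: [179.9, -0.0, 101.1]
wrist_force: [0.1, 0.3, 3.2]
opening: 0.0001
```

Light contact (3 N). Press a little more.

Emit:
play_rows --targets '[{"fingers":-1,"x":0,"y":0,"z":0.0005,"wx":0,"wy":0,"wz":0},{"fingers":-1,"x":0,"y":0,"z":0.0005,"wx":0,"wy":0,"wz":0},{"fingers":-1,"x":0,"y":0,"z":0.0005,"wx":0,"wy":0,"wz":0}]'

```text
time: 2.77
ee_pos: [0.5307, 0.2555, 0.064]
tcp_rot: [179.9, -0.0, 101.1]
wrist_force: [-1.9, -0.9, 8.5]
opening: -0.0003
```

Emit:
play_rows --targets '[{"fingers":-1,"x":-0.005,"y":0,"z":0,"wx":0,"wy":0,"wz":0},{"fingers":-1,"x":-0.01,"y":0,"z":0,"wx":0,"wy":0,"wz":0},{"fingers":-1,"x":-0.015,"y":0,"z":0,"wx":0,"wy":0,"wz":0},{"fingers":-1,"x":-0.02,"y":0,"z":0,"wx":0,"wy":0,"wz":0},{"fingers":-1,"x":-0.025,"y":0,"z":0,"wx":0,"wy":0,"wz":0},{"fingers":-1,"x":-0.03,"y":0,"z":0,"wx":0,"wy":0,"wz":0}]'

```text
time: 3.27
ee_pos: [0.5368, 0.2264, 0.0641]
tcp_rot: [179.9, -0.1, 101.1]
wrist_force: [-0.5, 2.5, 6.4]
opening: 0.0001
```

```bash
cat >> h.py <<'E'
def lid(name="wrist",zt=.053,save=None):
    I,D=bot.camera(name);c=bot.get_calibration(name)
    if save: cv2.imwrite(save,I)
    h=cv2.cvtColor(I,cv2.COLOR_BGR2HSV)
    b=((h[...,0]>95)&(h[...,0]<125)&(h[...,1]>120)&(h[...,2]>50)).astype(np.uint8)
    n,L,S,C=cv2.connectedComponentsWithStats(b);i=1+np.argmax(S[1:,4])
    P=cloud(name,D,c);ys,xs=np.nonzero(L==i)
    X=np.array([onplane(name,u,v,zt,c)[:2] for u,v in zip(xs,ys)])
    print(S[i],"z",np.percentile(P[L==i][:,2],[5,50,95]).round(4),cv2.minAreaRect((X*1000).astype(np.float32)))
E
python3 - <<'E'
from h import *
lid(save="pics/w3.png")
E
```

```text
[   93    72   371   279 77805] z [0.0537 0.0547 0.0557] ((533.8737182617188, 249.33975219726562), (141.3054962158203, 128.358642578125), 10.806117057800293)
```

View pics/w3.png

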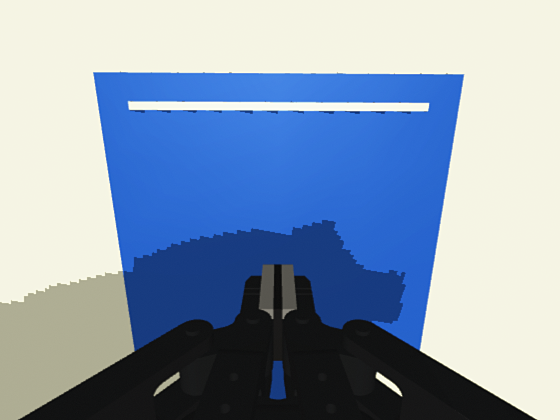

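The lid follows the fingertips (about 31 mm so far), and its yaw is unchanged. Continue by 95 mm.

Emit:
play_rows --targets '[{"fingers":-1,"x":-0.006,"y":0,"z":0,"wx":0,"wy":0,"wz":0},{"fingers":-1,"x":-0.012,"y":0,"z":0,"wx":0,"wy":0,"wz":0},{"fingers":-1,"x":-0.018,"y":0,"z":0,"wx":0,"wy":0,"wz":0},{"fingers":-1,"x":-0.024,"y":0,"z":0,"wx":0,"wy":0,"wz":0},{"fingers":-1,"x":-0.03,"y":0,"z":0,"wx":0,"wy":0,"wz":0},{"fingers":-1,"x":-0.036,"y":0,"z":0,"wx":0,"wy":0,"wz":0},{"fingers":-1,"x":-0.042,"y":0,"z":0,"wx":0,"wy":0,"wz":0},{"fingers":-1,"x":-0.048,"y":0,"z":0,"wx":0,"wy":0,"wz":0}]'

```text
time: 3.98
ee_pos: [0.5461, 0.1791, 0.0641]
tcp_rot: [179.9, -0.1, 101.1]
wrist_force: [-0.7, 2.0, 7.0]
opening: 0.0
```

Emit:
play_rows --targets '[{"fingers":-1,"x":-0.006,"y":0,"z":0,"wx":0,"wy":0,"wz":0},{"fingers":-1,"x":-0.012,"y":0,"z":0,"wx":0,"wy":0,"wz":0},{"fingers":-1,"x":-0.018,"y":0,"z":0,"wx":0,"wy":0,"wz":0},{"fingers":-1,"x":-0.024,"y":0,"z":0,"wx":0,"wy":0,"wz":0},{"fingers":-1,"x":-0.03,"y":0,"z":0,"wx":0,"wy":0,"wz":0},{"fingers":-1,"x":-0.036,"y":0,"z":0,"wx":0,"wy":0,"wz":0},{"fingers":-1,"x":-0.042,"y":0,"z":0,"wx":0,"wy":0,"wz":0},{"fingers":-1,"x":-0.047,"y":0,"z":0,"wx":0,"wy":0,"wz":0},{"fingers":-1,"x":-0.047,"y":0,"z":0,"wx":0,"wy":0,"wz":0},{"fingers":-1,"x":-0.047,"y":0,"z":0,"wx":0,"wy":0,"wz":0}]'

```text
time: 4.82
ee_pos: [0.5553, 0.1322, 0.064]
tcp_rot: [179.9, 0.0, 101.0]
wrist_force: [-0.8, -1.0, 6.1]
opening: 0.0002
```

Emit:
play_rows --targets '[{"fingers":-1,"x":0,"y":0,"z":-0.01,"wx":0,"wy":0,"wz":0},{"fingers":-1,"x":0,"y":0,"z":-0.03,"wx":0,"wy":0,"wz":0},{"fingers":0.5,"x":0,"y":0,"z":-0.06,"wx":0,"wy":0,"wz":0},{"fingers":0.5,"x":0,"y":0,"z":-0.09,"wx":0,"wy":0,"wz":0},{"fingers":0.5,"x":0,"y":0,"z":-0.12,"wx":0,"wy":0,"wz":0},{"fingers":0.5,"x":0,"y":0,"z":-0.12,"wx":0,"wy":0,"wz":0},{"fingers":0.5,"x":0,"y":0,"z":-0.12,"wx":0,"wy":0,"wz":0}]'

```text
time: 5.4
ee_pos: [0.5552, 0.1329, 0.1853]
tcp_rot: [179.8, -0.0, 101.1]
wrist_force: [-0.0, 0.2, -0.3]
opening: 0.0603
```

```bash
python3 - <<'E'
from h import *
lid(save="pics/w4.png");lid("top",save="pics/top4.png")
shift(.55,.15,.2,101)
I=cv2.imread("pics/top4.png")[80:280,150:460];cv2.imwrite("pics/top4c.png",cv2.resize(I,None,fx=2.4,fy=2.4))
E
```

```text
[  178    84   199   241 33928] z [0.0518 0.0529 0.054 ] ((557.862060546875, 120.58110809326172), (139.64002990722656, 199.3810272216797), 10.863323211669922)
[  52  382   94   38 2035] z [0.0789 0.0823 0.0856] ((-114.77682495117188, 696.397216796875), (101.3852310180664, 246.30496215820312), 10.89798355102539)
at [0.5542 0.1327 0.1823] [-179.96   -0.    101.09] f [-0.3   0.45 -0.06] t 5.5  d [ 0.0178 -0.0008 -0.0177] w [-0.04 -0.    0.09]
```

View pics/w4.png

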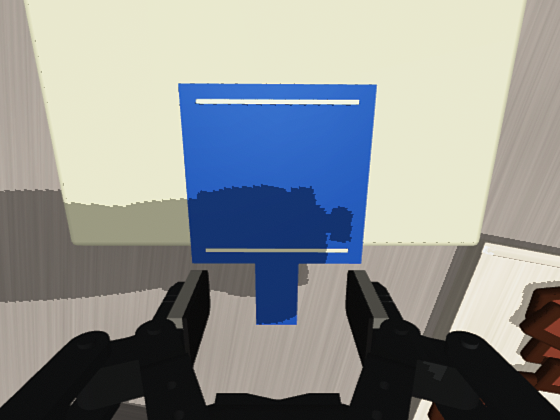

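View pics/top4c.png

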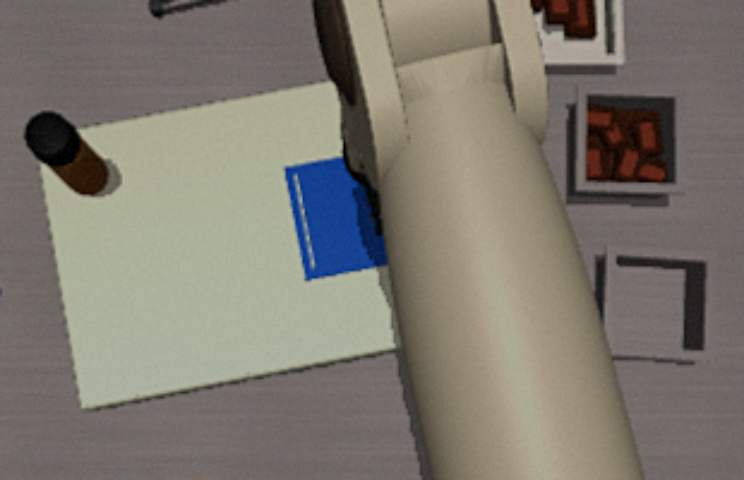

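The lid is at (0.552, 0.150), y_b ≈ -0.153, yaw 10.9°. The wrist view shows the tab fully over the edge, at px (277,290). Grasp the tab by its sides at y_lid ≈ -103 mm.

```bash
python3 - <<'E'
from h import *
shift(.5716,.0489,.041,100.9)
z=np.load("/tmp/top0.npz");P=cloud("top",z["D"]);Q=P[36:112,300:412].reshape(-1,3);Q=Q[Q[:,2]>.015]
print("tray z",np.percentile(Q[:,2],[50,90,99]),Q[:,:2].min(0),Q[:,:2].max(0))
# pan refine
for nm,u,v in (("full",410,140),("empty",421,207)):
    m=np.zeros(P.shape[:2],np.uint8);s=P[v-40:v+40,u-40:u+40];k=(s[...,2]>.058)&(s[...,2]<.075)
    n,L,S,C=cv2.connectedComponentsWithStats(k.astype(np.uint8));i=1+np.argmax(S[1:,4])
    X=s[L==i][:,:2]
    # inner opening: contour hole
    cs,hi=cv2.findContours((L==i).astype(np.uint8),cv2.RETR_CCOMP,cv2.CHAIN_APPROX_NONE)
    for cc,hh in zip(cs,hi[0]):
        if len(cc)>60:
            q=np.array([onplane("top",a[0][0]+u-40,a[0][1]+v-40,.065)[:2]*1000 for a in cc],np.float32)
            print(nm,"hole" if hh[3]>=0 else "outer",cv2.minAreaRect(q))
E
```

```text
at [0.5542 0.1327 0.1823] [-179.96   -0.    101.09] f [-0.3   0.45 -0.06] t 5.5  d [-0.0856  0.0011  0.1413] w [-0.04 -0.    0.19]
tray z [0.03239584 0.03902644 0.04304294] [ 0.3165268  -0.18997253] [0.95967915 0.19593766]
full outer ((637.3888549804688, -183.2159423828125), (129.74502563476562, 130.82135009765625), 87.9986343383789)
full hole ((635.9652709960938, -182.97140502929688), (106.54544067382812, 108.5713119506836), 87.77281188964844)
empty outer ((440.02294921875, -210.41522216796875), (131.066162109375, 130.45042419433594), 85.8819580078125)
empty hole ((440.129638671875, -208.86705017089844), (107.48387145996094, 113.05718231201172), 87.26250457763672)
```

Emit:
play_rows --targets '[{"fingers":0.5,"x":-0.03,"y":0,"z":0.01,"wx":0,"wy":0,"wz":0},{"fingers":0.5,"x":-0.06,"y":0.001,"z":0.03,"wx":0,"wy":0,"wz":0},{"fingers":0.5,"x":-0.0855,"y":0.001,"z":0.055,"wx":0,"wy":0,"wz":0.2},{"fingers":0.5,"x":-0.0855,"y":0.001,"z":0.085,"wx":0,"wy":0,"wz":0.2},{"fingers":0.5,"x":-0.0855,"y":0.001,"z":0.085,"wx":0,"wy":0,"wz":0.2},{"fingers":0.5,"x":-0.0855,"y":0.001,"z":0.105,"wx":0,"wy":0,"wz":0.2},{"fingers":0.5,"x":-0.0855,"y":0.001,"z":0.125,"wx":0,"wy":0,"wz":0.2},{"fingers":0.5,"x":-0.0855,"y":0.001,"z":0.141,"wx":0,"wy":0,"wz":0.2},{"fingers":0.5,"x":-0.0855,"y":0.001,"z":0.141,"wx":0,"wy":0,"wz":0.2},{"fingers":0.5,"x":-0.0855,"y":0.001,"z":0.141,"wx":0,"wy":0,"wz":0.2}]'

```text
time: 6.33
ee_pos: [0.5711, 0.0495, 0.0418]
tcp_rot: [-179.9, -0.0, 100.9]
wrist_force: [0.2, 0.0, 1.1]
opening: 0.0638
```

```bash
python3 - <<'E'
from h import *
lid(save="pics/w5.png");shift(.5716,.0489,.041,100.9)
I,D=bot.camera("scene");cv2.imwrite("pics/s5.png",cv2.resize(I[120:340,140:440],None,fx=2.5,fy=2.5))
E
```

```text
[    45      0    467    365 107698] z [0.0546 0.0557 0.0568] ((565.8004150390625, 88.15022277832031), (143.0624542236328, 137.6136474609375), 10.882308959960938)
at [0.5719 0.0495 0.0429] [179.99  -0.   100.92] f [0.68 0.92 0.27] t 6.38  d [-0.0005 -0.0004  0.0019] w [ 0.01 -0.    0.02]
```

View pics/w5.png

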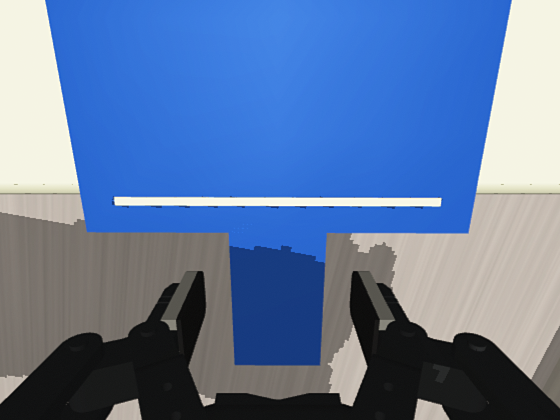

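View pics/s5.png

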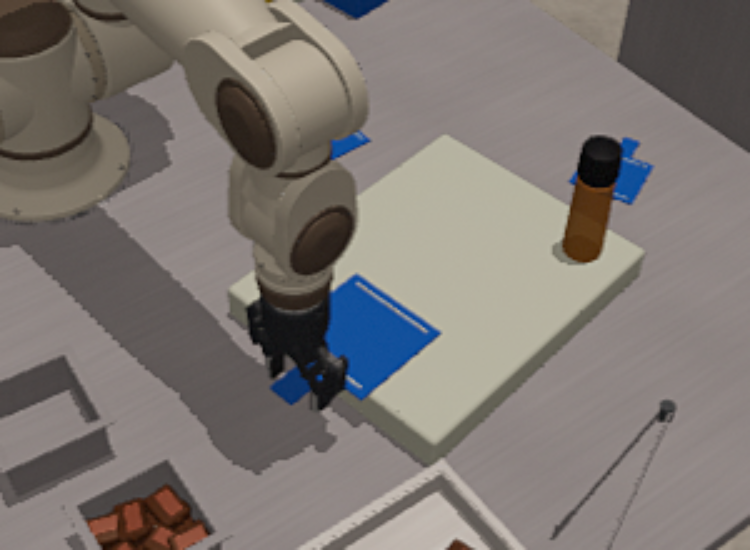

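The fingers straddle the tab, with the pads at px (195,300) and (360,300) on either side of it. Grip.

Emit:
play_rows --grip_force 60 --targets '[{"fingers":0.1,"x":0,"y":0,"z":0,"wx":0,"wy":0,"wz":0},{"fingers":-0.1,"x":0,"y":0,"z":0,"wx":0,"wy":0,"wz":0},{"fingers":-0.5,"x":0,"y":0,"z":0,"wx":0,"wy":0,"wz":0},{"fingers":-1,"x":0,"y":0,"z":0,"wx":0,"wy":0,"wz":0},{"fingers":-1,"x":0,"y":0,"z":0,"wx":0,"wy":0,"wz":0},{"fingers":-1,"x":0,"y":0,"z":0,"wx":0,"wy":0,"wz":0},{"fingers":-1,"x":0,"y":0,"z":0,"wx":0,"wy":0,"wz":0}]'

```text
time: 7.02
ee_pos: [0.5721, 0.049, 0.0422]
tcp_rot: [179.9, -0.0, 100.9]
wrist_force: [-0.1, 1.1, 3.7]
opening: 0.034
```

Emit:
play_rows --targets '[{"fingers":-1,"x":0,"y":0,"z":-0.004,"wx":0,"wy":0,"wz":0},{"fingers":-1,"x":0,"y":0,"z":-0.012,"wx":0,"wy":0,"wz":0},{"fingers":-1,"x":0,"y":0,"z":-0.022,"wx":0,"wy":0,"wz":0},{"fingers":-1,"x":0,"y":0,"z":-0.034,"wx":0,"wy":0,"wz":0},{"fingers":-1,"x":0,"y":0,"z":-0.046,"wx":0,"wy":0,"wz":0},{"fingers":-1,"x":0,"y":0,"z":-0.058,"wx":0,"wy":0,"wz":0},{"fingers":-1,"x":0,"y":0,"z":-0.065,"wx":0,"wy":0,"wz":0},{"fingers":-1,"x":0,"y":0,"z":-0.07,"wx":0,"wy":0,"wz":0},{"fingers":-1,"x":0,"y":0,"z":-0.07,"wx":0,"wy":0,"wz":0},{"fingers":-1,"x":0,"y":0,"z":-0.07,"wx":0,"wy":0,"wz":0}]'

```text
time: 7.85
ee_pos: [0.5718, 0.049, 0.1118]
tcp_rot: [180.0, -0.0, 100.9]
wrist_force: [0.5, 0.2, -1.6]
opening: 0.0339
```

```bash
cat >> h.py <<'E'
def held(save):
    I,D=bot.camera("wrist");c=bot.get_calibration("wrist");cv2.imwrite(save,I)
    h=cv2.cvtColor(I,cv2.COLOR_BGR2HSV)
    b=((h[...,0]>95)&(h[...,0]<125)&(h[...,1]>120)&(h[...,2]>50)).astype(np.uint8)
    n,L,S,C=cv2.connectedComponentsWithStats(b);i=1+np.argmax(S[1:,4])
    m=cv2.erode((L==i).astype(np.uint8),np.ones((5,5)))>0
    P=cloud("wrist",D,c)[m];P=P[::7]
    A=np.c_[P[:,:2],np.ones(len(P))];k=np.linalg.lstsq(A,P[:,2],rcond=None)[0]
    n_=np.array([-k[0],-k[1],1]);n_/=np.linalg.norm(n_)
    print("plane normal",n_.round(3),"tilt deg",np.degrees(np.arccos(n_[2])).round(2),"z",np.percentile(P[:,2],[2,50,98]).round(4))
    # outline rays onto the plane
    M=np.linalg.inv(c["camera_from_world"]);ys,xs=np.nonzero(L==i)
    d=(np.c_[(xs-c["cx"])/c["fx"],(ys-c["cy"])/c["fy"],np.ones(len(xs))])@M[:3,:3].T;o=M[:3,3]
    t=(k[0]*o[0]+k[1]*o[1]+k[2]-o[2])/(d[:,2]-k[0]*d[:,0]-k[1]*d[:,1])
    X=(o+d*t[:,None])*1000
    print(S[i],"rect",cv2.minAreaRect(X[:,:2].astype(np.float32)))
    return I,L==i,X
E
python3 - <<'E'
from h import *
held("pics/w6.png")
o=bot.get_obs();print(o["opening"],o["wrist_force"],o["torque"],o["time"])
I,D=bot.camera("scene");cv2.imwrite("pics/s6.png",cv2.resize(I[120:340,140:440],None,fx=2.5,fy=2.5))
shift(.637,-.283,.15,88)
E
```

```text
plane normal [-0.001  0.01   1.   ] tilt deg 0.55 z [0.1199 0.1216 0.1233]
[    48      0    455    362 104049] rect ((564.95849609375, 88.89909362792969), (139.63893127441406, 134.5869598388672), 10.939541816711426)
0.03415180607219576 [ 0.08454725  1.38477484 -1.57555188] [-0.09078292 -0.01672374 -0.03604109] 7.9
at [0.5715 0.0489 0.1111] [-1.7994e+02 -1.0000e-02  1.0089e+02] f [-0.39  0.22 -1.03] t 7.95  d [-0.3383  0.0016 -0.039 ] w [-0.06 -0.   12.89]
```

View pics/w6.png

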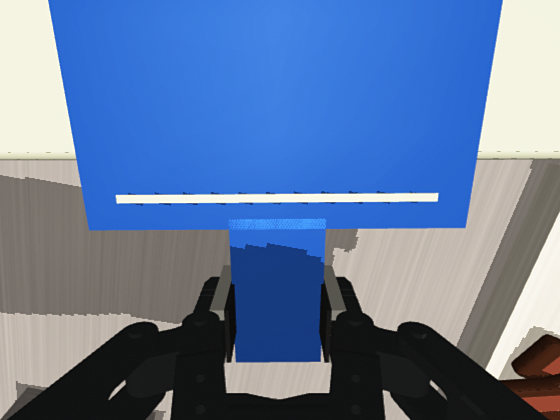

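View pics/s6.png

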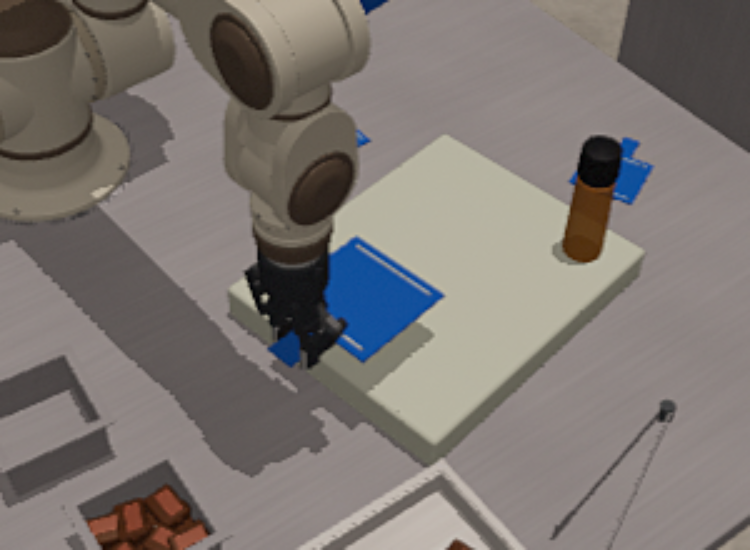

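The lid is held by the tab and level (0.55°). Carry it above the full pan.

```bash
python3 - <<'E'
from h import *
shift(.6334,-.286,.15,88)
E
```

```text
at [0.5715 0.0489 0.1111] [-1.7994e+02 -1.0000e-02  1.0089e+02] f [-0.39  0.22 -1.03] t 7.95  d [-0.3406 -0.0025 -0.039 ] w [-0.06 -0.   12.89]
```

Emit:
play_rows --targets '[{"fingers":-1,"x":-0.005,"y":0,"z":-0.006,"wx":0,"wy":0,"wz":0},{"fingers":-1,"x":-0.015,"y":0,"z":-0.014,"wx":0,"wy":0,"wz":0.5},{"fingers":-1,"x":-0.032,"y":0,"z":-0.022,"wx":0,"wy":0,"wz":1},{"fingers":-1,"x":-0.053,"y":0,"z":-0.03,"wx":0,"wy":0,"wz":2},{"fingers":-1,"x":-0.076,"y":0,"z":-0.036,"wx":0,"wy":0,"wz":3},{"fingers":-1,"x":-0.1,"y":0,"z":-0.039,"wx":0,"wy":0,"wz":4},{"fingers":-1,"x":-0.124,"y":-0.001,"z":-0.039,"wx":0,"wy":0,"wz":5},{"fingers":-1,"x":-0.148,"y":-0.001,"z":-0.039,"wx":0,"wy":0,"wz":6},{"fingers":-1,"x":-0.172,"y":-0.001,"z":-0.039,"wx":0,"wy":0,"wz":7},{"fingers":-1,"x":-0.196,"y":-0.0015,"z":-0.039,"wx":0,"wy":0,"wz":8},{"fingers":-1,"x":-0.22,"y":-0.0015,"z":-0.039,"wx":0,"wy":0,"wz":9},{"fingers":-1,"x":-0.244,"y":-0.002,"z":-0.039,"wx":0,"wy":0,"wz":10},{"fingers":-1,"x":-0.268,"y":-0.002,"z":-0.039,"wx":0,"wy":0,"wz":11},{"fingers":-1,"x":-0.292,"y":-0.002,"z":-0.039,"wx":0,"wy":0,"wz":11.8},{"fingers":-1,"x":-0.313,"y":-0.0025,"z":-0.039,"wx":0,"wy":0,"wz":12.4},{"fingers":-1,"x":-0.328,"y":-0.0025,"z":-0.039,"wx":0,"wy":0,"wz":12.8},{"fingers":-1,"x":-0.337,"y":-0.0025,"z":-0.039,"wx":0,"wy":0,"wz":12.9},{"fingers":-1,"x":-0.3405,"y":-0.0025,"z":-0.039,"wx":0,"wy":0,"wz":12.9},{"fingers":-1,"x":-0.3405,"y":-0.0025,"z":-0.039,"wx":0,"wy":0,"wz":12.9},{"fingers":-1,"x":-0.3405,"y":-0.0025,"z":-0.039,"wx":0,"wy":0,"wz":12.9}]'

```text
time: 9.62
ee_pos: [0.6335, -0.2855, 0.1509]
tcp_rot: [-180.0, -0.0, 88.0]
wrist_force: [0.5, 0.6, -1.5]
opening: 0.0336
```

```bash
python3 - <<'E'
from h import *
held("pics/w7.png")
I,D=bot.camera("scene");cv2.imwrite("pics/s7.png",cv2.resize(I[180:420,80:380],None,fx=2.4,fy=2.4))
I,D=bot.camera("top");cv2.imwrite("pics/t7.png",cv2.resize(I[30:270,250:550],None,fx=2.4,fy=2.4))
shift(.6334,-.286,.066,88)
E
```

```text
plane normal [0.001 0.01  1.   ] tilt deg 0.55 z [0.1597 0.1613 0.1629]
[    48      0    455    362 104076] rect ((636.1243286132812, -244.4613800048828), (134.62191772460938, 139.8370361328125), 88.07778930664062)
at [ 0.6337 -0.285   0.1511] [179.99  -0.    88.04] f [-0.5  -0.12 -0.89] t 9.77  d [-0.001  -0.0003  0.0851] w [ 0.01 -0.    0.04]
```

View pics/s7.png

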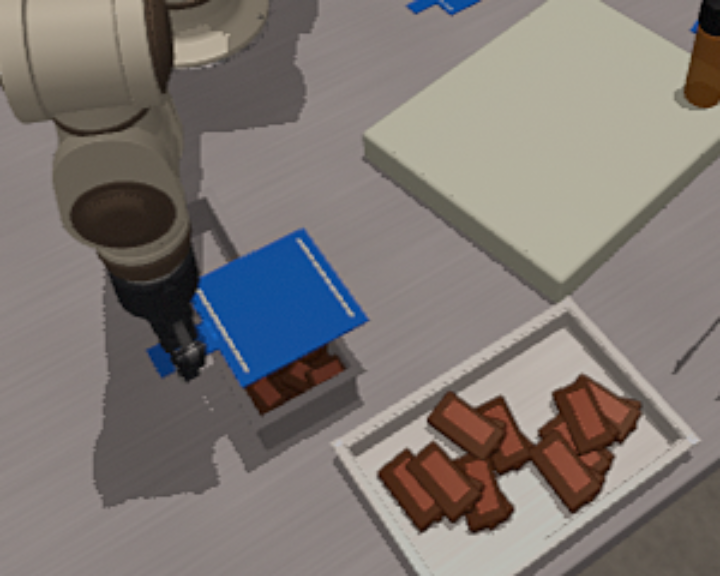

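View pics/w7.png

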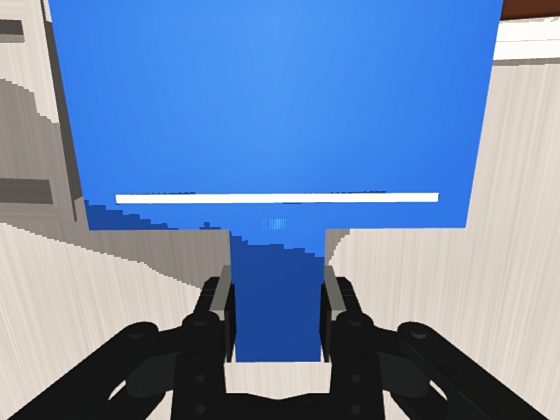

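View pics/t7.png

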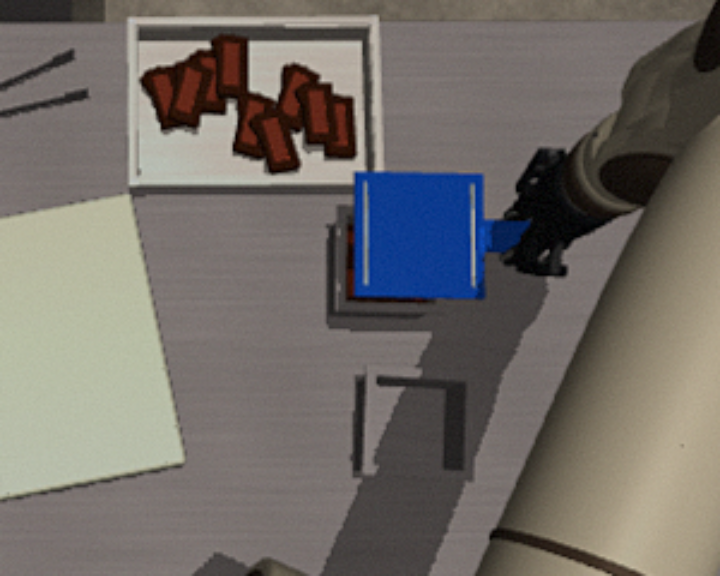

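The lid hovers over the full pan, and the offset seen from the top camera should be parallax. A top-camera check at the lid's height comes next, then the descent.

```bash
cat >> h.py <<'E'
def toplid(zt,save=None):
    I,D=bot.camera("top");c=bot.get_calibration("top")
    if save: cv2.imwrite(save,cv2.resize(I[30:270,250:550],None,fx=2.4,fy=2.4))
    h=cv2.cvtColor(I,cv2.COLOR_BGR2HSV)
    b=((h[...,0]>95)&(h[...,0]<125)&(h[...,1]>120)&(h[...,2]>50)).astype(np.uint8);b[:,:330]=0
    sq=cv2.morphologyEx(b,cv2.MORPH_OPEN,np.ones((25,25)))
    ys,xs=np.nonzero(sq);X=np.array([onplane("top",u,v,zt,c)[:2]*1000 for u,v in zip(xs,ys)],np.float32)
    P=cloud("top",D,c);print("top lid",cv2.minAreaRect(X),X.mean(0),"z",np.median(P[sq>0][:,2]))
E
python3 - <<'E'
from h import *
toplid(.1615)
shift(.6334,-.286,.064,88)
E
```

```text
top lid ((634.979248046875, -181.6635284423828), (107.87628936767578, 140.2369384765625), 88.11282348632812) [ 634.71606 -181.32512] z 0.1608895392266635
at [ 0.6337 -0.285   0.1511] [179.99  -0.    88.04] f [-0.15 -0.29 -0.11] t 9.82  d [-0.001  -0.0003  0.0871] w [ 0.01 -0.    0.04]
```

Emit:
play_rows --targets '[{"fingers":-1,"x":-0.001,"y":0.001,"z":0.006,"wx":0,"wy":0,"wz":0},{"fingers":-1,"x":-0.001,"y":0.001,"z":0.016,"wx":0,"wy":0,"wz":0},{"fingers":-1,"x":-0.001,"y":0.001,"z":0.03,"wx":0,"wy":0,"wz":0},{"fingers":-1,"x":-0.001,"y":0.001,"z":0.044,"wx":0,"wy":0,"wz":0},{"fingers":-1,"x":-0.001,"y":0.001,"z":0.056,"wx":0,"wy":0,"wz":0},{"fingers":-1,"x":-0.001,"y":0.001,"z":0.066,"wx":0,"wy":0,"wz":0},{"fingers":-1,"x":-0.001,"y":0.001,"z":0.074,"wx":0,"wy":0,"wz":0},{"fingers":-1,"x":-0.001,"y":0.001,"z":0.08,"wx":0,"wy":0,"wz":0},{"fingers":-1,"x":-0.001,"y":0.001,"z":0.084,"wx":0,"wy":0,"wz":0},{"fingers":-1,"x":-0.001,"y":0.001,"z":0.087,"wx":0,"wy":0,"wz":0},{"fingers":-1,"x":-0.001,"y":0.001,"z":0.087,"wx":0,"wy":0,"wz":0}]'

```text
time: 10.73
ee_pos: [0.6346, -0.2869, 0.0634]
tcp_rot: [-180.0, -0.0, 88.0]
wrist_force: [0.0, -0.3, -0.7]
opening: 0.0336
```

```bash
python3 - <<'E'
from h import *
toplid(.0745,"pics/t8.png")
I,D=bot.camera("scene");cv2.imwrite("pics/s8.png",cv2.resize(I[270:400,120:280],None,fx=4.5,fy=4.5))
shift(.6334,-.286,.058,88)
E
```

```text
top lid ((634.475830078125, -181.58868408203125), (108.64141845703125, 139.59332275390625), 88.2503890991211) [ 634.23035 -181.3823 ] z 0.07323985738647398
at [ 0.6348 -0.287   0.0643] [1.7997e+02 1.0000e-02 8.7980e+01] f [ 0.13 -0.01  0.58] t 10.83  d [ 0.001  -0.0014  0.0063] w [ 0.03  0.01 -0.02]
```

View pics/s8.png

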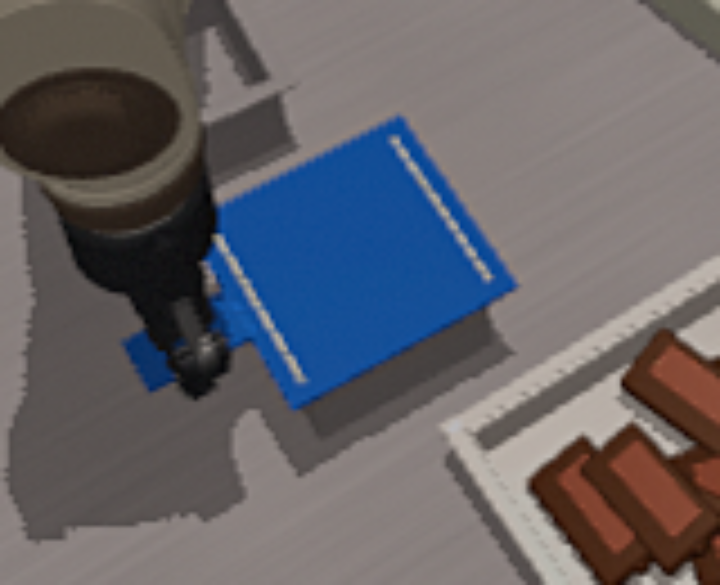

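View pics/t8.png

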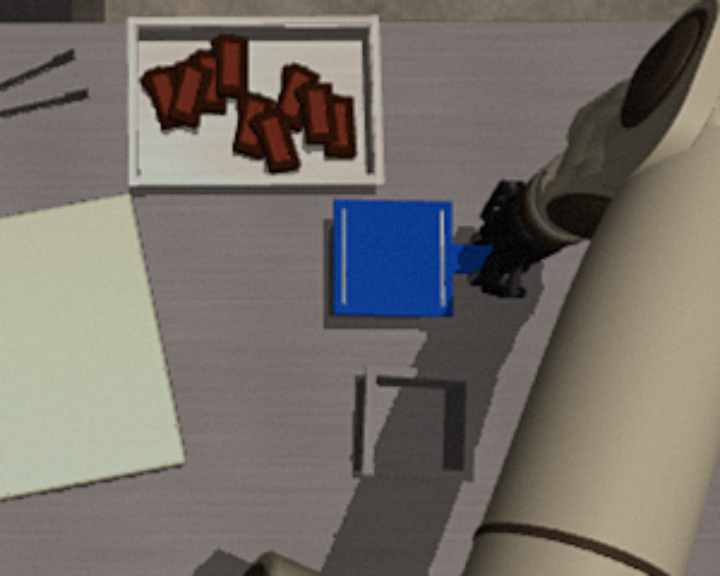

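The lid fully covers the pan in both views. Ease it onto the rim.

Emit:
play_rows --targets '[{"fingers":-1,"x":0,"y":0.001,"z":0.001,"wx":0,"wy":0,"wz":0},{"fingers":-1,"x":0,"y":0.001,"z":0.002,"wx":0,"wy":0,"wz":0},{"fingers":-1,"x":0,"y":0.001,"z":0.003,"wx":0,"wy":0,"wz":0},{"fingers":-1,"x":0,"y":0.001,"z":0.004,"wx":0,"wy":0,"wz":0},{"fingers":-1,"x":0,"y":0.001,"z":0.005,"wx":0,"wy":0,"wz":0},{"fingers":-1,"x":0,"y":0.001,"z":0.005,"wx":0,"wy":0,"wz":0}]'

```text
time: 11.33
ee_pos: [0.6356, -0.2869, 0.0586]
tcp_rot: [-180.0, -0.0, 88.0]
wrist_force: [-0.0, 0.3, -0.1]
opening: 0.034
```

Emit:
play_rows --targets '[{"fingers":-1,"x":0,"y":0,"z":0.0005,"wx":0,"wy":0,"wz":0},{"fingers":-1,"x":0,"y":0,"z":0.001,"wx":0,"wy":0,"wz":0},{"fingers":-1,"x":0,"y":0,"z":0.001,"wx":0,"wy":0,"wz":0},{"fingers":-1,"x":0,"y":0,"z":0.001,"wx":0,"wy":0,"wz":0}]'

```text
time: 11.67
ee_pos: [0.6357, -0.287, 0.0581]
tcp_rot: [180.0, 0.0, 88.0]
wrist_force: [-1.3, -0.4, 2.2]
opening: 0.0336
```

Contact: fz rose from about -1 to +2 N. Open slowly.

Emit:
play_rows --grip_force 20 --targets '[{"fingers":-1,"x":0,"y":0,"z":0,"wx":0,"wy":0,"wz":0},{"fingers":-0.2,"x":0,"y":0,"z":0,"wx":0,"wy":0,"wz":0},{"fingers":-0.1,"x":0,"y":0,"z":0,"wx":0,"wy":0,"wz":0},{"fingers":0,"x":0,"y":0,"z":0,"wx":0,"wy":0,"wz":0},{"fingers":0.2,"x":0,"y":0,"z":0,"wx":0,"wy":0,"wz":0},{"fingers":0.5,"x":0,"y":0,"z":0,"wx":0,"wy":0,"wz":0},{"fingers":0.5,"x":0,"y":0,"z":0,"wx":0,"wy":0,"wz":0},{"fingers":0.5,"x":0,"y":0,"z":0,"wx":0,"wy":0,"wz":0},{"fingers":0.5,"x":0,"y":0,"z":0,"wx":0,"wy":0,"wz":0}]'

```text
time: 12.42
ee_pos: [0.6356, -0.2869, 0.0577]
tcp_rot: [-180.0, -0.0, 88.0]
wrist_force: [-0.5, 0.0, 0.1]
opening: 0.0641
```

```bash
python3 - <<'E'
from h import *
held("pics/w9.png");o=bot.get_obs();print(o["opening"],o["wrist_force"],o["time"])
E
```

```text
plane normal [-0.002 -0.006  1.   ] tilt deg 0.36 z [0.0684 0.0697 0.071 ]
[    44      0    464    363 106029] rect ((638.2412109375, -246.62173461914062), (134.38514709472656, 139.7061767578125), 88.01564025878906)
0.06407661515592593 [ 0.73607434 -0.54510741 -0.32571766] 12.4667
```

View pics/w9.png

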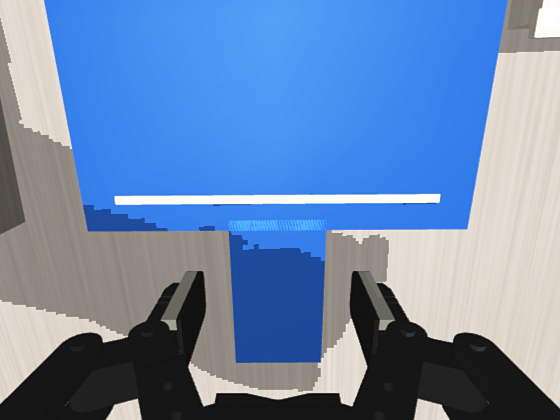

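Released: the pads are clear of the tab on both sides and the lid lies flat. Lift straight up, swing clear and check.

Emit:
play_rows --targets '[{"fingers":0.5,"x":0,"y":0,"z":-0.01,"wx":0,"wy":0,"wz":0},{"fingers":0.5,"x":0,"y":0,"z":-0.03,"wx":0,"wy":0,"wz":0},{"fingers":0.5,"x":0,"y":0,"z":-0.06,"wx":0,"wy":0,"wz":0},{"fingers":0.5,"x":0,"y":0,"z":-0.09,"wx":0,"wy":0,"wz":0},{"fingers":0.5,"x":0,"y":0,"z":-0.12,"wx":0,"wy":0,"wz":0},{"fingers":0.5,"x":-0.02,"y":-0.03,"z":-0.13,"wx":0,"wy":0,"wz":0},{"fingers":0.5,"x":-0.04,"y":-0.06,"z":-0.13,"wx":0,"wy":0,"wz":0},{"fingers":0.5,"x":-0.04,"y":-0.09,"z":-0.13,"wx":0,"wy":0,"wz":0},{"fingers":0.5,"x":-0.04,"y":-0.12,"z":-0.13,"wx":0,"wy":0,"wz":0},{"fingers":0.5,"x":-0.04,"y":-0.12,"z":-0.13,"wx":0,"wy":0,"wz":0},{"fingers":0.5,"x":-0.04,"y":-0.12,"z":-0.13,"wx":0,"wy":0,"wz":0}]'

```text
time: 13.38
ee_pos: [0.5132, -0.323, 0.1893]
tcp_rot: [179.9, 0.0, 87.9]
wrist_force: [0.3, 0.6, 0.3]
opening: 0.064
```

```bash
python3 - <<'E'
from h import *
toplid(.068,"pics/t10.png")
I,D=bot.camera("top");P=cloud("top",D)
s=P[160:250,380:470];k=((s[...,2]>.058)&(s[...,2]<.075)).astype(np.uint8)
n,L,S,C=cv2.connectedComponentsWithStats(k);i=1+np.argmax(S[1:,4]);X=s[L==i];print("empty",cv2.minAreaRect((X[:,:2]*1000).astype(np.float32)))
I,D=bot.camera("scene");cv2.imwrite("pics/s10.png",cv2.resize(I[230:400,100:320],None,fx=3.4,fy=3.4))
Q=cloud("scene",D);h=cv2.cvtColor(I,cv2.COLOR_BGR2HSV);b=(h[...,0]>95)&(h[...,0]<125)&(h[...,1]>120)&(Q[...,1]<0)&(Q[...,2]>.05)&(Q[...,2]<.09)
q=Q[cv2.erode(b.astype(np.uint8),np.ones((3,3)))>0];A=np.c_[q[:,:2],np.ones(len(q))];kk=np.linalg.lstsq(A,q[:,2],rcond=None)[0];print("scene lid slopes",kk[:2],"z",np.median(q[:,2]))
E
```

```text
top lid ((636.501708984375, -183.90695190429688), (109.30787658691406, 140.2986602783203), 88.2503890991211) [ 636.2527  -183.74397] z 0.06965299236775901
empty ((440.08380126953125, -209.87823486328125), (131.8953094482422, 130.6380157470703), 85.83003234863281)
scene lid slopes [0.00301382 0.00322296] z 0.06788203524970982
```

View pics/s10.png

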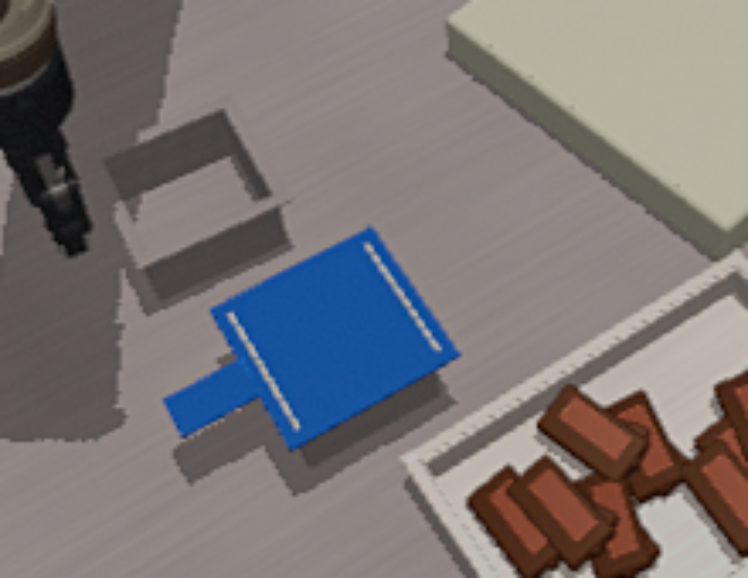

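View pics/t10.png

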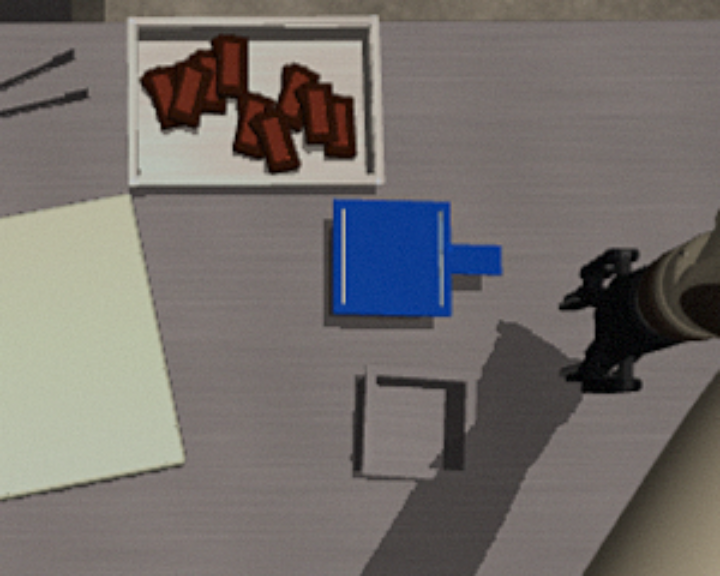

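The lid (scene px (335,340), top px (392,258)) lies flat and squarely over the pan, the gripper is clear, and the empty pan has not moved. I hand the job in.

```bash
python3 - <<'E'
from h import *
print(bot.job_done(), bot.get_obs()["time"])
E
```

```text
the job is handed in; nothing more can be done
the job is handed in; nothing more can be done
```

The full pan is covered by the large blue lid, and the job was handed in at about 13.5 s. I slid the lid about 128 mm along the board with the shut fingertips at 6–9 N, until its tab was fully over the -y edge. I then gripped the tab by its sides, carried the lid level, lowered it until it touched the rim, let go and moved the gripper clear.

**Last checks**
- **Lid position:** its centre measured about (0.636, -0.184) m, against the pan's (0.637, -0.183) m measured before covering. That is about 1 mm off, with about the same yaw.
- **Lid height and tilt:** its top was at z 0.068–0.070 m, as expected for a lid on the 65 mm rim. Its tilt was under 0.5°.
- **Empty pan:** unmoved to within 1 mm.
- **Not checked:** the full pan is hidden under the lid, so I could not measure it again. No shove showed in the forces, which peaked at about 2 N at contact.

**What went wrong or disagreed**
- The first move call was refused because its rows lacked some of the keys. Nothing moved, and I repeated it with all seven.
- The top-camera fit cut one side of the lid short, at 109 mm. I therefore used its centre only and took the lid's size from the wrist camera.

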